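Stack the cone cartons and hold the last one just above the column

TASK

Stack the cone cartons on the far side of the drying clay pot from where the two smaller ones stand: bring the middle-sized cardboard carton across and set it squarely on the largest one, centred, long sides parallel, and let go of it. Then bring the smallest carton across and finish while still holding it level, centred and square above that column with about a centimetre of air beneath it, so that I can slip a sheet of paper in between; do not let it touch the column or let go of it. Leave the largest carton where it stands, do not touch the clay pot with anything, and do not disturb the mug, the bowl or the timer.

Things in the scene. Friction and masses are not known exactly. Their poses are not given: they have to be found in the camera images.
- large_carton: the largest closed cardboard carton, 90 (x) x 130 (y) x 50 (z, height) mm, about 0.7 kg, a strip of paper tape over its flat lid along y; alone on the right of the clay pot, loose on the table; foot of the column. Origin: centre of its underside, z up, y along its long side
- middle_carton: the middle-sized closed cardboard carton, 64 (x) x 104 (y) x 45 (z, height) mm, about 0.28 kg, same look, flat top and bottom, rigid; on the left of the clay pot. Origin: centre of its underside, z up, y along its long side; grip it across x
- small_carton: the smallest closed cardboard carton, 52 (x) x 80 (y) x 40 (z, height) mm, about 0.18 kg, same look, rigid; on the left of the clay pot, about 13 to 23 cm nearer to or farther from the robot than the middle-sized one (either may be the nearer). Origin: centre of its underside, z up, y along its long side; grip it across x
- clay_pot: brown oblong pot of raw clay standing upside down to dry between the cartons, 204 (x) x 252 (y) x 83 (z, height) mm; not to be touched. Origin: centre of its underside, y along its long side, which points roughly away from the robot
- mug: green and white mug with a handle, 86 x 117 x 99 mm high, bystander behind the pot. Origin: centre of its underside
- bowl: round grey-blue bowl, 130 mm across, 57 mm high, bystander at the back right. Origin: centre of its underside
- timer: round kitchen timer, 67 mm across, 44 mm high, bystander behind the pot. Origin: centre of its underside

How it is judged:
By the outcome, as a careful person would: the job done as asked, in the order asked, and still so for the second after the job is handed in, while the arm keeps its last pose, push and grip.
It also fails if it takes over 72 s, if anything falls off the work surface, if the arm or the gripper's body presses on something with over 40 N, if the wrist force passes 120 N, or if a joint passes its speed limit or range.

ROBOT

A 6-joint arm with a two-finger parallel gripper is mounted at the origin on a cart in front of the work surface, level with it; the furniture and walls round the work are solid. World frame = base frame: x ahead of the robot, y to its left, z up, the work surface at z = 0. Lengths are in m, angles in degrees, forces in N, time in s.
With the tool pointing down it reaches from about 0.325 to 0.85 m from the base axis. Payload 15.5 kg.
Tool frame: the origin (TCP) lies midway between the tips of the shut fingers; the grasp point (between the pads) lies arm.grip_depth behind it (arm.grip_depth is the distance from the TCP to the grasp point, in m); z points along the fingers, y is the line along which they close (so a half turn about z gives the same grasp; the last joint's range is limited). The gripper opens to 91 mm and grips with 3 to 60 N. Pads are 32 mm wide; open, the fingers measure 118 mm over their backs; the gripper's body (76 mm by 178 mm) begins 60 mm behind the grasp point.
Start: joints at [-75.716, 28.281, 77.091, -0, 74.628, -5.472], TCP at [0.211, -0.588, 0.214] pointing down, gripper open.
Joint ranges: [-166.48, 166.48], [-47.26, 123.95], [12.59, 153.08], [-70.14, 250.14], [6.76, 159.57], [-176.63, 176.63]. Speed limits (degrees/s): [108.29, 108.29, 147.25, 172.46, 172.46, 172.46].

INTERFACE

Orientations are given as a 3x3 rotation matrix whose columns are the frame's x, y, z axes.
In Python, from workcell import arm gives the robot as it stands.
- The arm moves only by the tool jog_arm, never from a script. Its argument "deltas" is a list of rows, each a list of 3 entries, a list of its own where there are three numbers: the opening, from 0 (shut) to 1 (fully open), then the shift along the world's x, y, z in units of 30 mm (1.0 is 30 mm), then the turn, a rotation vector about the world's x, y, z in units of 6 degrees (1.0 is 6 degrees). A call has 1 to 10 rows; each row shifts and turns the commanded pose from where the row before left it; what a row does not reach is not made up. A row lasts 1/10 s, in which the tool goes at most 50 mm and 8.59 degrees, less where a joint would pass 70% of its speed; a pose out of reach is approached as far as the arm can. A call is refused whole if a number of a shift passes 1 or a number of a turn 1, either way. A call with a gripper value outside its range is refused whole. The fingers move at their own pace and stop on an object; "force" is the grip in N (left out, the last holds). Time passes only in rows, so rows that do not move let the fingers close. It gives the time, the measured TCP pose, the force, the opening and the grip force at its end, in the units of the state.
- arm.get_state(): the state, without advancing time (a new reading comes with each control period).
- arm.read_camera(name): name is "scene" or "top"; returns (picture, depth): 384x512x3 uint8, red, green, blue; 384x512 float32, m along the optical axis (not along the pixel's ray), 0 where there is no reading.
- arm.camera_info(name): a dict with "intrinsics" (3x3 intrinsics, pixels), "R" (3x3) and "t" (3): a world point X has camera coordinates R X + t. Camera axes: x right, y down, z forward; pixel columns grow to the right and rows downward; lengths in m; the calibration is good to about 2 mm. A picture is of the moment at which its call begins. camera_info takes no time and is no camera call.
- arm.hand_in(): hands the job in; it is judged then, once.
The state is a dict: "time": time; "joint_pos": joint angles; "joint_velocities": joint speeds; "joint_efforts": joint torques, N m; "tcp_pos": TCP position; "eef_rot": TCP orientation; "wrist_force": force on the tool from outside, world axes, zero at the start; "moment": the same for the moment, N m; "gripper_width": opening from 0.0 (shut) to 1.0 (fully open); "grip_force": force on a finger pad.
Only numpy, scipy, OpenCV 4.12 (cv2) and the standard library are available. Lean on these libraries where they do the work, as an engineer would, in place of code of your own. Each camera call takes 0.05 s, during which the arm holds its last target. There are 200 camera calls.

## Working session

There is one attempt and no reset: what is moved stays moved. The work goes in short steps, Python scripts to look and compute and a tool call to move; the robot and the scene stay as the last step left them, time stands still between calls to the robot, and variables do not carry over. Pictures are saved under pics/ and viewed, at most 10 in all, crops included, and the job is handed in when it is done.

Besides the shell and the picture viewer there is one more tool, called after "Call:" by a JSON object that holds its "name" and its "arguments", one argument or row to a line. jog_arm: Moves the arm, as the interface text tells. Its arguments: {"type":"object","properties":{"deltas":{"type":"array"},"force":{"type":"number"}},"required":["deltas"]}

```bash
mkdir -p pics; python3 - <<'E'
from workcell import arm
import cv2,numpy as np
print(arm.get_state(),arm.grip_depth)
for n in("scene","top"):
    p,d=arm.read_camera(n);i=arm.camera_info(n);np.savez(f"pics/{n}0.npz",p=p,d=d,K=i["intrinsics"],R=i["R"],t=i["t"])
    cv2.imwrite(f"pics/{n}0.png",cv2.resize(p[:,:,::-1],(800,600)));print(n,i)
E
```

```text
{'time': 0.0, 'joint_pos': array([-7.57156694e+01,  2.83130953e+01,  7.71273424e+01,  1.55523346e-04,
        7.46273794e+01, -5.47144188e+00]), 'joint_velocities': array([-0.02861314,  0.009437  , -0.04632905, -0.05171391,  0.04694495,
        0.07084255]), 'joint_efforts': array([ 1.73603195e-03, -8.78834581e+01, -3.81858945e+01,  7.05783698e-02,
        5.33966522e-02, -9.16591875e-05]), 'tcp_pos': array([ 0.21117138, -0.58784652,  0.21335642]), 'eef_rot': array([[ 9.41142226e-01,  3.38010689e-01, -2.89505817e-04],
       [ 3.38010793e-01, -9.41141534e-01,  1.14768343e-03],
       [ 1.15463317e-04, -1.17798943e-03, -9.99999300e-01]]), 'wrist_force': array([ 0.34620332,  0.2359667 , -0.21805729]), 'moment': array([-0.01548003, -0.0213064 ,  0.02035821]), 'grip_force': 0.0, 'gripper_width': 1.000891012606681} 0.0188
scene {'intrinsics': array([[396.90054525,   0.        , 261.49811697],
       [  0.        , 396.90054525, 199.34137767],
       [  0.        ,   0.        ,   1.        ]]), 'R': array([[-0.87759832, -0.47939552,  0.00105864],
       [-0.24949605,  0.45484838, -0.85490624],
       [ 0.4093567 , -0.75052841, -0.51878146]]), 't': array([0.52458394, 0.18815371, 1.02216479])}
top {'intrinsics': array([[439.38575861,   0.        , 257.07949606],
       [  0.        , 439.38575861, 184.8589136 ],
       [  0.        ,   0.        ,   1.        ]]), 'R': array([[-0.01725202, -0.9998225 , -0.00757146],
       [-0.99378123,  0.01797995, -0.109889  ],
       [ 0.11000563,  0.00562857, -0.99391503]]), 't': array([0.01667527, 0.61882932, 1.43173441])}
```

View pics/scene0.png

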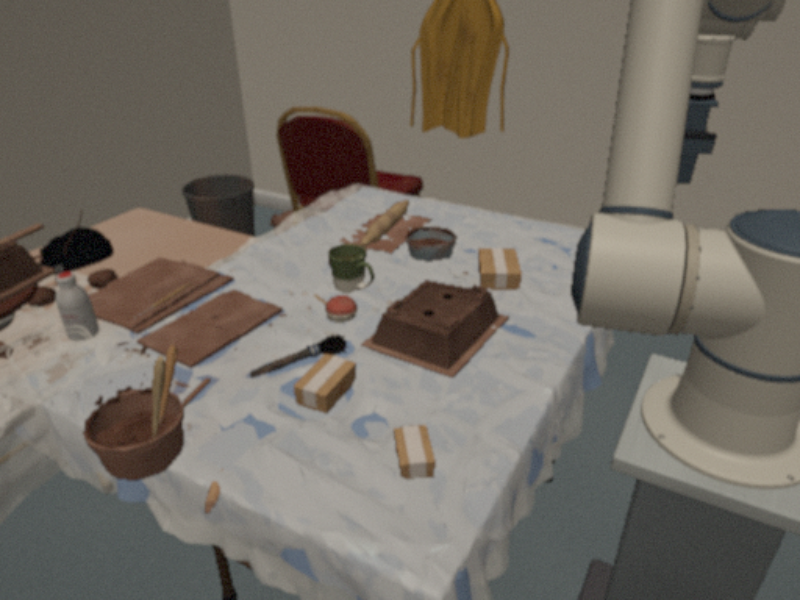

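View pics/top0.png

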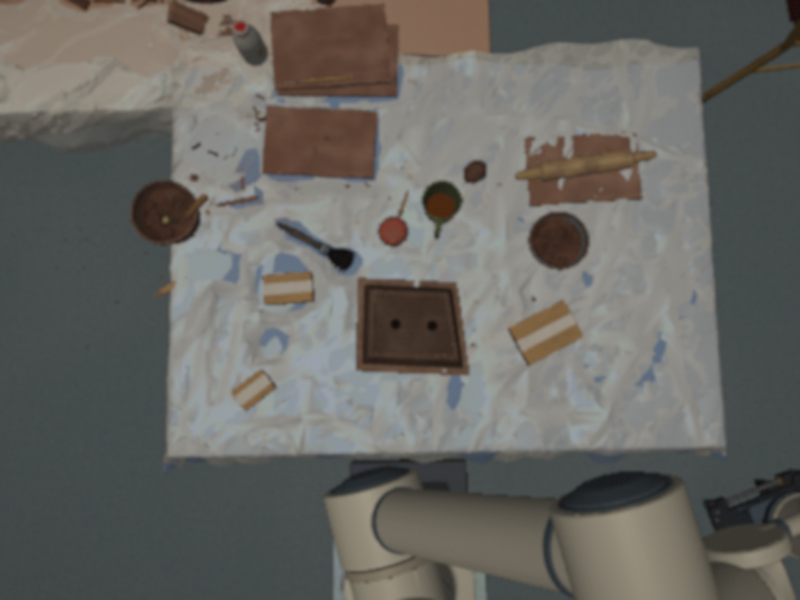

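The top view (800x600) shows the middle carton at (288,287), the small one at (253,389), the large one at (545,332), and the pot at (411,326). The scene view agrees: middle at (326,382), small at (413,450), large at (499,268). Next I'll measure them from both views.

```bash
cat > h.py <<'E'
import numpy as np,cv2
from workcell import arm
def load(n):
    f=np.load(f"pics/{n}.npz");return [f[k] for k in"pdKRt"]
def snap(n,tag):
    p,d=arm.read_camera(n);i=arm.camera_info(n);np.savez(f"pics/{tag}.npz",p=p,d=d,K=i["intrinsics"],R=i["R"],t=i["t"])
def cloud(tag):
    p,d,K,R,t=load(tag);v,u=np.indices(d.shape)
    c=np.stack([(u-K[0,2])/K[0,0]*d,(v-K[1,2])/K[1,1]*d,d],-1)
    X=(c-t)@R;X[d==0]=np.nan;return p,X
def ray(tag,u,v,z):
    p,d,K,R,t=load(tag);r=R.T@np.array([(u-K[0,2])/K[0,0],(v-K[1,2])/K[1,1],1]);o=-R.T@t
    return o+r*(z-o[2])/r[2]
def top(tag,c,rad,zlo,zhi):
    p,X=cloud(tag);m=(np.hypot(X[...,0]-c[0],X[...,1]-c[1])<rad)&(X[...,2]>zlo)&(X[...,2]<zhi)
    z=np.median(X[m][:,2]);q=X[m];q=q[abs(q[:,2]-z)<.008]
    (cx,cy),wh,a=cv2.minAreaRect((q[:,:2]*1000).astype(np.float32))
    e=q[:,:2]-q[:,:2].mean(0);w,V=np.linalg.eigh(e.T@e/len(e));L=V[:,1]
    return dict(z=z.round(4),mean=q[:,:2].mean(0).round(4),rect=np.round([cx,cy,*wh,a],1),pca=round(np.degrees(np.arctan2(L[1],L[0]))%180,1),size=np.sqrt(12*w).round(4),n=len(q))
E
python3 - <<'E'
from h import *
for k,(u,v),z,r in[("mid",(288,287),.045,.075),("small",(253,389),.04,.065),("large",(545,332),.05,.095),("pot",(411,326),.083,.19)]:
    c=ray("top0",u*.64,v*.64,z);print(k,c.round(3))
    for t in("top0","scene0"):print(t,top(t,c,r,z-.02,z+.02))
for t in("top0","scene0"):
    p,X=cloud(t)
    m=(abs(X[...,0]-.5)<.25)&(abs(X[...,1])<.45)
    print("table z",np.nanmedian(X[m][abs(X[m][:,2])<.02][:,2]))
p,X=cloud("top0")
c=ray("top0",411*.64,326*.64,.04)
for zl in(.004,.015,.04,.075):
    m=(abs(X[...,0]-c[0])<.14)&(abs(X[...,1]-c[1])<.16)&(X[...,2]>zl)&(X[...,2]<.1);q=X[m]
    print("pot>",zl,np.percentile(q,[1,99],axis=0).round(3).tolist())
g=[cv2.resize(load("top0")[0][160:280,130:250,::-1],(600,600),interpolation=2)]
g=[cv2.resize(load("top0")[0][165:270,140:225,::-1],None,fx=4.5,fy=4.5,interpolation=2),cv2.resize(load("top0")[0][165:270,310:390,::-1],None,fx=4.5,fy=4.5,interpolation=2)]
print([a.shape for a in g]);cv2.imwrite("pics/crop.png",np.hstack(g))
E
```

```text
mid [0.626 0.247 0.045]
top0 {'z': np.float64(0.0439), 'mean': array([0.6267, 0.2475]), 'rect': array([626.9, 248.7,  64.5, 105.3,   3.7]), 'pca': np.float64(93.7), 'size': array([0.0649, 0.1053]), 'n': 606}
scene0 {'z': np.float64(0.0441), 'mean': array([0.624 , 0.2535]), 'rect': array([626.7, 247.5,  65.4, 109.3,   4.8]), 'pca': np.float64(92.8), 'size': array([0.0674, 0.1093]), 'n': 649}
small [0.413 0.321 0.04 ]
top0 {'z': np.float64(0.0389), 'mean': array([0.4133, 0.3215]), 'rect': array([413.2, 321.9,  52. ,  82.4,  37.2]), 'pca': np.float64(127.1), 'size': array([0.0523, 0.0815]), 'n': 394}
scene0 {'z': np.float64(0.0392), 'mean': array([0.4114, 0.3264]), 'rect': array([413.7, 322.6,  52.1,  84.6,  36.6]), 'pca': np.float64(127.3), 'size': array([0.0525, 0.0859]), 'n': 598}
large [ 0.521 -0.293  0.05 ]
top0 {'z': np.float64(0.0488), 'mean': array([ 0.5228, -0.2963]), 'rect': array([ 523. , -296.8,   90.1,  131.7,   26.3]), 'pca': np.float64(116.2), 'size': array([0.09 , 0.131]), 'n': 1093}
scene0 {'z': np.float64(0.0488), 'mean': array([ 0.5187, -0.2869]), 'rect': array([ 522.6, -295.5,   89.8,  138. ,   26.6]), 'pca': np.float64(116.2), 'size': array([0.0904, 0.1417]), 'n': 466}
pot [ 0.537 -0.012  0.083]
top0 {'z': np.float64(0.0694), 'mean': array([ 0.5413, -0.0125]), 'rect': array([543.3, -16.7, 190.9, 149.6,  89. ]), 'pca': np.float64(84.8), 'size': array([0.1395, 0.1762]), 'n': 2180}
scene0 {'z': np.float64(0.0692), 'mean': array([ 0.5383, -0.0048]), 'rect': array([540.7, -14. , 191.5, 146.9,  86.8]), 'pca': np.float64(85.8), 'size': array([0.1448, 0.1919]), 'n': 1494}
table z 0.007626821635225847
table z 0.008027557787647868
pot> 0.004 [[0.403, -0.169, 0.004], [0.676, 0.144, 0.083]]
pot> 0.015 [[0.454, -0.119, 0.015], [0.667, 0.135, 0.085]]
pot> 0.04 [[0.464, -0.107, 0.043], [0.62, 0.083, 0.085]]
pot> 0.075 [[0.47, -0.104, 0.075], [0.614, 0.075, 0.087]]
[(472, 382, 3), (472, 360, 3)]
```

View pics/crop.png

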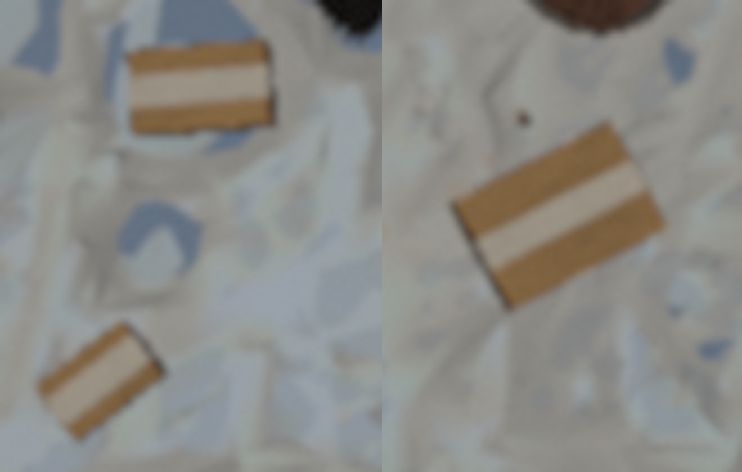

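The crop shows all three lids clean and separate, with the tape stripe along the long side. The two views agree: middle at (0.627, 0.248), long axis 93.5°; small at (0.413, 0.322), 127°; large at (0.523, -0.296), 116.2°. Now I'll move above the middle carton.

Call:
{"name": "jog_arm", "arguments": {
  "deltas": [
    [1,[0.5,1,0],[0,0,0.44]],
    [1,[0.5,1,0],[0,0,0.44]],
    [1,[0.5,1,0],[0,0,0.44]],
    [1,[0.5,1,0],[0,0,0.44]],
    [1,[0.5,1,0],[0,0,0.44]],
    [1,[0.5,1,0],[0,0,0.44]],
    [1,[0.5,1,0],[0,0,0.44]],
    [1,[0.5,1,0],[0,0,0.44]],
    [1,[0.5,1,0],[0,0,0.44]],
    [1,[0.5,1,0],[0,0,0.44]]
  ],
  "force": 25
}}

```text
time: 1.1
tcp_pos: [0.3615, -0.2868, 0.2138]
eef_rot: [[0.691, 0.722, -0.0], [0.722, -0.691, 0.0], [0.0, -0.0, -1.0]]
wrist_force: [0.3, -0.2, 0.5]
gripper_width: 1.0
grip_force: 0.0
```

Call:
{"name": "jog_arm", "arguments": {
  "deltas": [
    [1,[0.5,1,0],[0,0,0.44]],
    [1,[0.5,1,0],[0,0,0.44]],
    [1,[0.5,1,0],[0,0,0.44]],
    [1,[0.5,1,0],[0,0,0.44]],
    [1,[0.5,1,0],[0,0,0.44]],
    [1,[0.5,1,0],[0,0,0.44]],
    [1,[0.5,1,0],[0,0,0.44]],
    [1,[0.5,1,0],[0,0,0.44]],
    [1,[0.5,1,0],[0,0,0.44]],
    [1,[0.5,1,0],[0,0,0.44]]
  ]
}}

```text
time: 2.1
tcp_pos: [0.5115, 0.0132, 0.2137]
eef_rot: [[0.298, 0.955, -0.0], [0.955, -0.298, 0.0], [-0.0, -0.0, -1.0]]
wrist_force: [-0.4, -0.7, -0.3]
gripper_width: 0.999
grip_force: 0.0
```

Call:
{"name": "jog_arm", "arguments": {
  "deltas": [
    [1,[0.5,1,0],[0,0,0.44]],
    [1,[0.5,1,0],[0,0,0.44]],
    [1,[0.5,1,0],[0,0,0.44]],
    [1,[0.5,1,0],[0,0,0.44]],
    [1,[0.5,1,0],[0,0,0.44]],
    [1,[0.4,1,-0.3],[0,0,0.44]],
    [1,[0.4,0.8,-0.3],[0,0,0.44]],
    [1,[0.3,0.5,-0.3],[0,0,0.44]],
    [1,[0,0,0],[0,0,0]],
    [1,[0,0,0],[0,0,0]]
  ]
}}

```text
time: 3.1
tcp_pos: [0.6189, 0.2303, 0.1864]
eef_rot: [[-0.064, 0.998, -0.001], [0.998, 0.064, -0.001], [-0.0, -0.001, -1.0]]
wrist_force: [0.2, 0.9, -0.0]
gripper_width: 0.997
grip_force: 0.0
```

Call:
{"name": "jog_arm", "arguments": {
  "deltas": [
    [1,[0.27,0.59,0],[0,0,0]],
    [1,[0,0,-0.8],[0,0,0]],
    [1,[0,0,-1],[0,0,0]],
    [1,[0,0,-1],[0,0,0]],
    [1,[0,0,-1],[0,0,0]],
    [1,[0,0,-0.8],[0,0,0]],
    [1,[0,0,-0.6],[0,0,0]],
    [1,[0,0,-0.4],[0,0,0]],
    [1,[0,0,-0.2],[0,0,0]],
    [1,[0,0,0],[0,0,0]]
  ]
}}

```text
time: 4.1
tcp_pos: [0.6273, 0.248, 0.0129]
eef_rot: [[-0.063, 0.998, -0.0], [0.998, 0.063, -0.0], [-0.0, -0.0, -1.0]]
wrist_force: [-0.5, -0.7, -0.2]
gripper_width: 1.0
grip_force: 0.0
```

Call:
{"name": "jog_arm", "arguments": {
  "deltas": [
    [0.6,[0,0,0],[0,0,0]],
    [0.6,[0,0,0],[0,0,0]],
    [0.6,[0,0,0],[0,0,0]],
    [0.6,[0,0,0],[0,0,0]],
    [0.6,[0,0,0],[0,0,0]],
    [0.6,[0,0,0],[0,0,0]],
    [0.6,[0,0,0],[0,0,0]],
    [0.6,[0,0,0],[0,0,0]]
  ]
}}

```text
time: 4.9
tcp_pos: [0.6276, 0.2486, 0.0134]
eef_rot: [[-0.064, 0.998, 0.001], [0.998, 0.064, 0.0], [0.0, 0.001, -1.0]]
wrist_force: [-1.2, -0.4, 6.4]
gripper_width: 0.697
grip_force: 25.0
```

Call:
{"name": "jog_arm", "arguments": {
  "deltas": [
    [0.6,[0,0,0.2],[0,0,0]],
    [0.6,[0,0,0.4],[0,0,0]],
    [0.6,[0,0,0.6],[0,0,0]],
    [0.6,[0,0,0.8],[0,0,0]],
    [0.6,[0,0,0.9],[0,0,0]],
    [0.6,[0,0,0.9],[0,0,0]],
    [0.6,[0,0,0.7],[0,0,0]],
    [0.6,[-0.1,-0.3,0.4],[0,0,0.1]],
    [0.6,[-0.1,-0.5,0],[0,0,0.1]],
    [0.6,[-0.15,-0.7,0],[0,0,0.15]]
  ]
}}

```text
time: 5.9
tcp_pos: [0.6164, 0.203, 0.1603]
eef_rot: [[-0.102, 0.995, 0.0], [0.995, 0.102, 0.0], [0.0, 0.0, -1.0]]
wrist_force: [-0.4, -0.4, -3.4]
gripper_width: 0.698
grip_force: 25.0
```

Call:
{"name": "jog_arm", "arguments": {
  "deltas": [
    [0.6,[-0.15,-0.8,0],[0,0,0.15]],
    [0.6,[-0.2,-1,0],[0,0,0.2]],
    [0.6,[-0.2,-1,0],[0,0,0.2]],
    [0.6,[-0.2,-1,0],[0,0,0.2]],
    [0.6,[-0.2,-1,0],[0,0,0.2]],
    [0.6,[-0.2,-1,0],[0,0,0.2]],
    [0.6,[-0.2,-1,0],[0,0,0.2]],
    [0.6,[-0.2,-1,0],[0,0,0.2]],
    [0.6,[-0.2,-1,0],[0,0,0.2]],
    [0.6,[-0.2,-1,0],[0,0,0.2]]
  ]
}}

```text
time: 6.9
tcp_pos: [0.5571, -0.092, 0.1599]
eef_rot: [[-0.302, 0.953, -0.001], [0.953, 0.302, 0.0], [0.0, -0.001, -1.0]]
wrist_force: [-0.1, 0.7, -4.2]
gripper_width: 0.694
grip_force: 25.0
```

Call:
{"name": "jog_arm", "arguments": {
  "deltas": [
    [0.6,[-0.2,-1,0],[0,0,0.2]],
    [0.6,[-0.2,-1,0],[0,0,0.2]],
    [0.6,[-0.2,-1,0],[0,0,0.2]],
    [0.6,[-0.2,-1,0],[0,0,0.2]],
    [0.6,[-0.2,-0.8,0],[0,0,0.2]],
    [0.6,[-0.1,-0.6,0],[0,0,0.2]],
    [0.6,[-0.1,-0.3,0],[0,0,0.2]],
    [0.6,[0,0,0],[0,0,0]],
    [0.6,[0,0,0],[0,0,0]],
    [0.6,[0,0,0],[0,0,0]]
  ]
}}

```text
time: 7.9
tcp_pos: [0.5222, -0.2608, 0.1599]
eef_rot: [[-0.437, 0.9, -0.0], [0.9, 0.437, 0.0], [0.0, -0.0, -1.0]]
wrist_force: [-0.6, -1.0, -4.0]
gripper_width: 0.697
grip_force: 25.0
```

```bash
python3 - <<'E'
from h import *
s=arm.get_state();print({k:np.round(s[k],4).tolist() for k in("time","tcp_pos","eef_rot","wrist_force","moment","gripper_width","grip_force","joint_pos")})
y=s["eef_rot"][:,1];print(np.degrees(np.arctan2(y[1],y[0])))
g=[]
for n in("scene","top"):
    snap(n,n+"1")
    p,d,K,R,t=load(n+"1");c=K@(R@np.array([.5228,-.296,.1])+t);u,v=(c[:2]/c[2]).astype(int);print(u,v)
    g.append(cv2.resize(p[max(v-50,0):v+50,u-65:u+65,::-1],(520,400))[:, :400] if 0 else cv2.resize(p[max(v-50,0):v+50,u-50:u+50,::-1],(400,400),interpolation=2))
cv2.imwrite("pics/h1.png",np.hstack(g))
E
```

```text
{'time': 7.9, 'tcp_pos': [0.5222, -0.2608, 0.1599], 'eef_rot': [[-0.4365, 0.8997, -0.0003], [0.8997, 0.4365, 0.0003], [0.0004, -0.0001, -1.0]], 'wrist_force': [-0.6308, -0.9952, -4.0096], 'moment': [-0.0096, -0.1566, -0.0098], 'gripper_width': 0.6969, 'grip_force': 24.9986, 'joint_pos': [-32.4052, 28.2604, 86.8123, 0.0061, 64.951, -58.2899]}
25.88209158373448
320 153
352 211
```

View pics/h1.png

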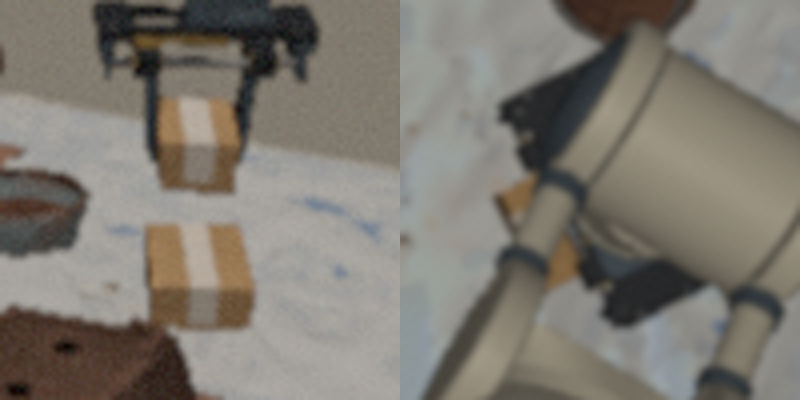

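The crop shows the held carton (scene half, ~(200,145)) level above the large one (~(200,275)). The scene camera sees both end faces, so I'll compare their positions directly.

```bash
cat >> h.py <<'E'
def face(tag,c,yaw,half,wid,z0,z1):
    """end face (toward +long axis) of a box near c: offset along long axis, mid across, yaw of the face; z of top/bottom"""
    p,X=cloud(tag);w=np.radians(yaw);b=np.array([np.cos(w),np.sin(w)]);a=np.array([-b[1],b[0]])
    D=X[...,:2]-np.array(c);A=D@a;B=D@b;Z=X[...,2]
    m=(abs(A-half)<.015)&(abs(B)<wid/2-.006)&(Z>z0+.008)&(Z<z1-.008)
    k,o=np.polyfit(B[m],A[m],1);r=A[m]-k*B[m]-o;i=abs(r)<.006;k,o=np.polyfit(B[m][i],A[m][i],1)
    e=(abs(A-o)<.006)&(abs(B)<wid/2+.015)&(Z>z0+.01)&(Z<z1-.01)
    f=(abs(A-half+.006)<.02)&(abs(B)<wid/2-.012)&(Z>z0-.02)&(Z<z1+.02)
    lid=(A<half-.008)&(A>half-.03)&(abs(B)<wid/2-.006)&(abs(Z-z1)<.008)
    return dict(off=(o-half).round(4),dyaw=np.degrees(k).round(2),B=np.percentile(B[e],[3,97]).round(4),n=i.sum(),z=np.percentile(Z[f],[2,98]).round(4),lid=np.median(Z[lid]).round(4) if lid.any() else None)
E
python3 - <<'E'
from h import *
print("held",face("scene1",(.5222,-.2608),25.9,.052,.064,.147,.192))
for t in("scene0","scene1"):print("large",face(t,(.5228,-.2963),26.2,.065,.09,.0,.05))
print("mid0",face("scene0",(.6273,.2482),3.7,.052,.064,0,.045))
E
```

```text
held {'off': np.float64(-0.0011), 'dyaw': np.float64(1.29), 'B': array([-0.0297,  0.0298]), 'n': np.int64(125), 'z': array([0.1466, 0.1925]), 'lid': np.float64(0.1911)}
large {'off': np.float64(-0.0016), 'dyaw': np.float64(0.0), 'B': array([-0.0423,  0.0416]), 'n': np.int64(180), 'z': array([0.0034, 0.0513]), 'lid': np.float64(0.0493)}
large {'off': np.float64(-0.0013), 'dyaw': np.float64(-0.47), 'B': array([-0.0424,  0.0414]), 'n': np.int64(182), 'z': array([0.0033, 0.0515]), 'lid': np.float64(0.0496)}
mid0 {'off': np.float64(-0.0009), 'dyaw': np.float64(0.55), 'B': array([-0.0307,  0.0289]), 'n': np.int64(134), 'z': array([0.0016, 0.0463]), 'lid': np.float64(0.0446)}
```

Call:
{"name": "jog_arm", "arguments": {
  "deltas": [
    [0.6,[0.02,-0.4,0],[0,0,0.05]],
    [0.6,[0,-0.5,0],[0,0,0]],
    [0.6,[0,-0.29,0],[0,0,0]],
    [0.6,[0,0,-0.5],[0,0,0]],
    [0.6,[0,0,-0.8],[0,0,0]],
    [0.6,[0,0,-0.8],[0,0,0]],
    [0.6,[0,0,-0.5],[0,0,0]],
    [0.6,[0,0,-0.4],[0,0,0]],
    [0.6,[0,0,0],[0,0,0]],
    [0.6,[0,0,0],[0,0,0]]
  ]
}}

```text
time: 9.0
tcp_pos: [0.5232, -0.2977, 0.0703]
eef_rot: [[-0.441, 0.898, 0.0], [0.898, 0.441, -0.0], [-0.0, 0.0, -1.0]]
wrist_force: [0.6, 0.2, -3.0]
gripper_width: 0.697
grip_force: 25.0
```

Call:
{"name": "jog_arm", "arguments": {
  "deltas": [
    [0.6,[0,0,-0.05],[0,0,0]],
    [0.6,[0,0,-0.05],[0,0,0]],
    [0.6,[0,0,-0.05],[0,0,0]],
    [0.6,[0,0,0],[0,0,0]],
    [0.6,[0,0,0],[0,0,0]]
  ]
}}

```text
time: 9.5
tcp_pos: [0.523, -0.2972, 0.0655]
eef_rot: [[-0.441, 0.897, 0.0], [0.897, 0.441, -0.0], [-0.0, 0.0, -1.0]]
wrist_force: [0.2, -0.1, -4.3]
gripper_width: 0.7
grip_force: 25.0
```

Call:
{"name": "jog_arm", "arguments": {
  "deltas": [
    [0.6,[0,0.02,-0.03],[0,0,0]],
    [0.6,[0,0,-0.03],[0,0,0]],
    [0.6,[0,0,-0.02],[0,0,0]],
    [0.6,[0,0,0],[0,0,0]],
    [0.6,[0,0,0],[0,0,0]]
  ]
}}

```text
time: 10.0
tcp_pos: [0.523, -0.2966, 0.0634]
eef_rot: [[-0.441, 0.897, 0.0], [0.897, 0.441, -0.0], [-0.0, 0.0, -1.0]]
wrist_force: [-2.0, 2.1, 6.1]
gripper_width: 0.7
grip_force: 25.0
```

Call:
{"name": "jog_arm", "arguments": {
  "deltas": [
    [0.75,[0,0,0],[0,0,0]],
    [0.85,[0,0,0],[0,0,0]],
    [1,[0,0,0],[0,0,0]],
    [1,[0,0,0],[0,0,0]],
    [1,[0,0,0],[0,0,0]],
    [1,[0,0,0],[0,0,0]],
    [1,[0,0,0.2],[0,0,0]],
    [1,[0,0,0.5],[0,0,0]],
    [1,[0,0,0.9],[0,0,0]],
    [1,[0,0,1],[0,0,0]]
  ]
}}

```text
time: 11.0
tcp_pos: [0.5225, -0.2963, 0.1417]
eef_rot: [[-0.441, 0.897, -0.001], [0.897, 0.441, 0.001], [0.001, -0.001, -1.0]]
wrist_force: [0.0, -0.6, -0.0]
gripper_width: 0.998
grip_force: 0.0
```

Call:
{"name": "jog_arm", "arguments": {
  "deltas": [
    [1,[0,0,1],[0,0,0]],
    [1,[0,0,0.8],[0,0,0]],
    [1,[-0.1,0.6,0.4],[0,0,0]],
    [1,[-0.17,1,0],[0,0,0.09]],
    [1,[-0.17,1,0],[0,0,0.09]],
    [1,[-0.17,1,0],[0,0,0.09]],
    [1,[-0.17,1,0],[0,0,0.09]],
    [1,[-0.17,1,0],[0,0,0.09]],
    [1,[-0.17,1,0],[0,0,0.09]],
    [1,[-0.17,1,0],[0,0,0.09]]
  ]
}}

```text
time: 12.0
tcp_pos: [0.483, -0.0665, 0.2068]
eef_rot: [[-0.5, 0.866, -0.001], [0.866, 0.5, 0.0], [0.001, -0.0, -1.0]]
wrist_force: [-0.4, 0.2, -0.2]
gripper_width: 1.002
grip_force: 0.0
```

Call:
{"name": "jog_arm", "arguments": {
  "deltas": [
    [1,[-0.17,1,0],[0,0,0.09]],
    [1,[-0.17,1,0],[0,0,0.09]],
    [1,[-0.17,1,0],[0,0,0.09]],
    [1,[-0.17,1,0],[0,0,0.09]],
    [1,[-0.17,1,0],[0,0,0.09]],
    [1,[-0.17,1,0],[0,0,0.09]],
    [1,[-0.17,1,0],[0,0,0.09]],
    [1,[-0.17,1,0],[0,0,0.09]],
    [1,[-0.17,1,0],[0,0,0.09]],
    [1,[-0.17,1,0],[0,0,0.09]]
  ]
}}

```text
time: 13.0
tcp_pos: [0.4316, 0.2328, 0.2068]
eef_rot: [[-0.579, 0.815, -0.001], [0.815, 0.579, -0.0], [0.0, -0.001, -1.0]]
wrist_force: [-0.1, 0.3, -0.3]
gripper_width: 1.0
grip_force: 0.0
```

```bash
python3 - <<'E'
from h import *
s=arm.get_state();y=s["eef_rot"][:,1];print(s["time"],s["tcp_pos"].round(4),np.degrees(np.arctan2(y[1],y[0])))
for n in("scene","top"):snap(n,n+"2")
print("mid",face("scene2",(.523,-.2966),26.2,.052,.064,.05,.095))
print("large",face("scene2",(.5228,-.2963),26.2,.065,.09,.0,.05))
for t in("top2","scene2"):print(t,"mid",top(t,(.523,-.2966),.075,.08,.11))
p,X=cloud("top2");print("large",top("top2",(.523,-.2966),.095,.03,.06))
print("small",top("top2",(.4133,.3217),.065,.025,.055))
p=load("top2")[0];cv2.imwrite("pics/t2.png",cv2.resize(p[130:280,110:400,::-1],None,fx=2.7,fy=2.7,interpolation=2))
E
```

```text
13.0 [0.4316 0.2328 0.2068] 35.39459166577011
mid {'off': np.float64(0.0006), 'dyaw': np.float64(5.77), 'B': array([-0.0301,  0.0001]), 'n': np.int64(58), 'z': array([0.032 , 0.0953]), 'lid': np.float64(0.0944)}
large {'off': np.float64(-0.0018), 'dyaw': np.float64(0.55), 'B': array([-0.042 ,  0.0389]), 'n': np.int64(158), 'z': array([0.0039, 0.0681]), 'lid': np.float64(0.0519)}
top2 mid {'z': np.float64(0.0938), 'mean': array([ 0.5227, -0.2961]), 'rect': array([ 523.3, -297. ,   64. ,  107. ,   26.4]), 'pca': np.float64(116.5), 'size': array([0.0641, 0.1057]), 'n': 666}
scene2 mid {'z': np.float64(0.0941), 'mean': array([ 0.5088, -0.2976]), 'rect': array([ 511.1, -302.3,   41.2,  113.5,   31.8]), 'pca': np.float64(121.8), 'size': array([0.0365, 0.1174]), 'n': 151}
large {'z': np.float64(0.0487), 'mean': array([ 0.5205, -0.2835]), 'rect': array([ 523.2, -297.1,   90.1,  132. ,   26.4]), 'pca': np.float64(123.4), 'size': array([0.119 , 0.1494]), 'n': 402}
small {'z': np.float64(nan), 'mean': array([nan, nan]), 'rect': array([0., 0., 0., 0., 0.]), 'pca': np.float64(nan), 'size': array([nan, nan]), 'n': 0}
  return _methods._mean(a, axis=axis, dtype=dtype,
  ret = ret.dtype.type(ret / rcount)
h.py:18: RuntimeWarning: Mean of empty slice.
  e=q[:,:2]-q[:,:2].mean(0);w,V=np.linalg.eigh(e.T@e/len(e));L=V[:,1]
  ret = um.true_divide(
h.py:18: RuntimeWarning: invalid value encountered in divide
  e=q[:,:2]-q[:,:2].mean(0);w,V=np.linalg.eigh(e.T@e/len(e));L=V[:,1]
h.py:19: RuntimeWarning: Mean of empty slice.
  return dict(z=z.round(4),mean=q[:,:2].mean(0).round(4),rect=np.round([cx,cy,*wh,a],1),pca=round(np.degrees(np.arctan2(L[1],L[0]))%180,1),size=np.sqrt(12*w).round(4),n=len(q))
```

View pics/t2.png

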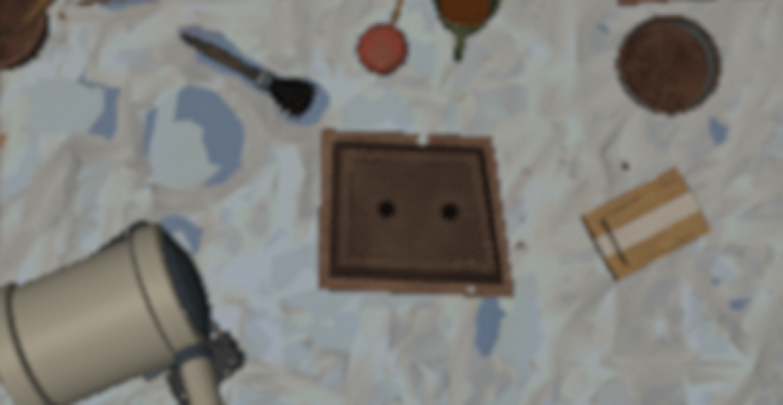

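The top view shows the middle carton squarely on the large one (~(645,222) in the crop), with centre and yaw agreeing within 0.2 mm and 0.1°. Pot, mug, timer and bowl haven't moved. Next, the small carton.

Call:
{"name": "jog_arm", "arguments": {
  "deltas": [
    [1,[-0.2,0.9,0],[0,0,0.1]],
    [1,[-0.2,0.9,-0.3],[0,0,0.1]],
    [1,[-0.2,0.7,-0.5],[0,0,0.08]],
    [1,[-0.01,0.47,-0.7],[0,0,0]],
    [1,[0,0,-1],[0,0,0]],
    [1,[0,0,-1],[0,0,0]],
    [1,[0,0,-0.8],[0,0,0]],
    [1,[0,0,-0.4],[0,0,0]],
    [1,[0,0,0],[0,0,0]],
    [1,[0,0,0],[0,0,0]]
  ]
}}

```text
time: 14.1
tcp_pos: [0.415, 0.3205, 0.0667]
eef_rot: [[-0.602, 0.798, 0.0], [0.798, 0.602, 0.0], [-0.0, 0.0, -1.0]]
wrist_force: [0.5, 0.5, 0.2]
gripper_width: 1.002
grip_force: 0.0
```

Call:
{"name": "jog_arm", "arguments": {
  "deltas": [
    [1,[-0.06,0.04,-0.3],[0,0,0]],
    [1,[0,0,-0.6],[0,0,0]],
    [1,[0,0,-0.5],[0,0,0]],
    [1,[0,0,-0.3],[0,0,0]],
    [1,[0,0,-0.15],[0,0,0]],
    [1,[0,0,0],[0,0,0]],
    [1,[0,0,0],[0,0,0]]
  ]
}}

```text
time: 14.8
tcp_pos: [0.4134, 0.3219, 0.011]
eef_rot: [[-0.602, 0.798, 0.001], [0.798, 0.602, 0.0], [-0.0, 0.001, -1.0]]
wrist_force: [0.0, -0.6, 0.7]
gripper_width: 0.996
grip_force: 0.0
```

Call:
{"name": "jog_arm", "arguments": {
  "deltas": [
    [0.45,[0,0,0],[0,0,0]],
    [0.45,[0,0,0],[0,0,0]],
    [0.45,[0,0,0],[0,0,0]],
    [0.45,[0,0,0],[0,0,0]],
    [0.45,[0,0,0],[0,0,0]],
    [0.45,[0,0,0],[0,0,0]],
    [0.45,[0,0,0],[0,0,0]],
    [0.45,[0,0,0],[0,0,0]],
    [0.45,[0,0,0],[0,0,0]],
    [0.45,[0,0,0],[0,0,0]]
  ]
}}

```text
time: 15.8
tcp_pos: [0.4132, 0.3217, 0.0106]
eef_rot: [[-0.602, 0.798, 0.0], [0.798, 0.602, 0.0], [-0.0, 0.0, -1.0]]
wrist_force: [0.4, 0.6, 3.2]
gripper_width: 0.567
grip_force: 25.0
```

Call:
{"name": "jog_arm", "arguments": {
  "deltas": [
    [0.45,[0,0,0.2],[0,0,0]],
    [0.45,[0,0,0.4],[0,0,0]],
    [0.45,[0,0,0.6],[0,0,0]],
    [0.45,[0,0,0.8],[0,0,0]],
    [0.45,[0,0,0.9],[0,0,0]],
    [0.45,[0,0,0.9],[0,0,0]],
    [0.45,[0,0,0.9],[0,0,0]],
    [0.45,[0.05,-0.3,0.7],[0,0,0]],
    [0.45,[0.1,-0.5,0.4],[0,0,-0.05]],
    [0.45,[0.15,-0.8,0],[0,0,-0.08]]
  ]
}}

```text
time: 16.8
tcp_pos: [0.4228, 0.2736, 0.1865]
eef_rot: [[-0.592, 0.806, 0.003], [0.806, 0.592, 0.001], [-0.0, 0.003, -1.0]]
wrist_force: [-0.2, -0.3, -2.4]
gripper_width: 0.573
grip_force: 25.0
```

Call:
{"name": "jog_arm", "arguments": {
  "deltas": [
    [0.45,[0.17,-1,0],[0,0,-0.08]],
    [0.45,[0.18,-1,0],[0,0,-0.09]],
    [0.45,[0.18,-1,0],[0,0,-0.09]],
    [0.45,[0.18,-1,0],[0,0,-0.09]],
    [0.45,[0.18,-1,0],[0,0,-0.09]],
    [0.45,[0.18,-1,0],[0,0,-0.09]],
    [0.45,[0.18,-1,0],[0,0,-0.09]],
    [0.45,[0.18,-1,0],[0,0,-0.09]],
    [0.45,[0.18,-1,0],[0,0,-0.09]],
    [0.45,[0.18,-1,0],[0,0,-0.09]]
  ]
}}

```text
time: 17.8
tcp_pos: [0.4751, -0.0281, 0.1846]
eef_rot: [[-0.513, 0.858, -0.001], [0.858, 0.513, 0.0], [0.0, -0.001, -1.0]]
wrist_force: [1.4, 0.8, -3.0]
gripper_width: 0.569
grip_force: 25.0
```

Call:
{"name": "jog_arm", "arguments": {
  "deltas": [
    [0.45,[0.18,-1,0],[0,0,-0.09]],
    [0.45,[0.18,-1,0],[0,0,-0.09]],
    [0.45,[0.18,-1,0],[0,0,-0.09]],
    [0.45,[0.18,-1,0],[0,0,-0.09]],
    [0.45,[0.18,-1,0],[0,0,-0.09]],
    [0.45,[0.18,-1,0],[0,0,-0.09]],
    [0.45,[0.18,-1,0],[0,0,-0.09]],
    [0.45,[0.18,-0.8,0],[0,0,-0.09]],
    [0.45,[0.12,-0.5,0],[0,0,-0.05]],
    [0.45,[0,0,0],[0,0,0]]
  ]
}}

```text
time: 18.8
tcp_pos: [0.5223, -0.277, 0.1843]
eef_rot: [[-0.441, 0.897, -0.0], [0.897, 0.441, -0.0], [-0.0, -0.0, -1.0]]
wrist_force: [-0.1, 0.5, -1.4]
gripper_width: 0.569
grip_force: 25.0
```

Call:
{"name": "jog_arm", "arguments": {
  "deltas": [
    [0.45,[0,0,0],[0,0,0]],
    [0.45,[0,0,0],[0,0,0]]
  ]
}}

```text
time: 19.0
tcp_pos: [0.5222, -0.2742, 0.1845]
eef_rot: [[-0.444, 0.896, -0.001], [0.896, 0.444, 0.001], [0.001, -0.0, -1.0]]
wrist_force: [0.2, -0.6, -3.2]
gripper_width: 0.57
grip_force: 25.0
```

Call:
{"name": "jog_arm", "arguments": {
  "deltas": [
    [0.45,[0.02,-0.35,-0.2],[0,0,0]],
    [0.45,[0.01,-0.4,-0.4],[0,0,0]],
    [0.45,[0,0,-0.4],[0,0,0]],
    [0.45,[0,0,-0.3],[0,0,0]],
    [0.45,[0,0,0],[0,0,0]],
    [0.45,[0,0,0],[0,0,0]]
  ]
}}

```text
time: 19.6
tcp_pos: [0.5234, -0.2975, 0.1452]
eef_rot: [[-0.443, 0.896, -0.001], [0.896, 0.443, 0.001], [0.001, -0.0, -1.0]]
wrist_force: [-0.0, -0.2, -2.1]
gripper_width: 0.568
grip_force: 25.0
```

```bash
cat > m.py <<'E'
import sys
from h import *
tag=sys.argv[1];snap("scene",tag)
s=arm.get_state();P=s["tcp_pos"];y=s["eef_rot"][:,1];w=np.degrees(np.arctan2(y[1],y[0]));print(s["time"],P.round(4),w.round(2),s["eef_rot"][2].round(4),s["grip_force"])
b=P[2]-.0108
print("small",face(tag,P[:2],w,.04,.052,b,b+.04))
print("mid",face(tag,P[:2],w,.052,.064,.05,.095))
print("large",face(tag,P[:2],w,.065,.09,0,.05))
p,d,K,R,t=load(tag);c=K@(R@np.array([*P[:2],.1])+t);u,v=(c[:2]/c[2]).astype(int)
cv2.imwrite(f"pics/{tag}.png",cv2.resize(p[v-50:v+50,u-50:u+50,::-1],(600,600),interpolation=2))
E
python3 m.py s3
```

```text
19.65 [ 0.5237 -0.2977  0.1456] 26.31 [-0.e+00  1.e-04 -1.e+00] 24.999550580978394
small {'off': np.float64(-0.0001), 'dyaw': np.float64(-1.36), 'B': array([-0.0233,  0.0245]), 'n': np.int64(76), 'z': array([0.1371, 0.1751]), 'lid': np.float64(0.174)}
mid {'off': np.float64(0.0004), 'dyaw': np.float64(-0.27), 'B': array([-0.0293,  0.0299]), 'n': np.int64(109), 'z': array([0.0317, 0.0959]), 'lid': np.float64(0.0944)}
large {'off': np.float64(0.0002), 'dyaw': np.float64(-0.59), 'B': array([-0.0427,  0.0417]), 'n': np.int64(182), 'z': array([0.0032, 0.0684]), 'lid': np.float64(0.0511)}
```

View pics/s3.png

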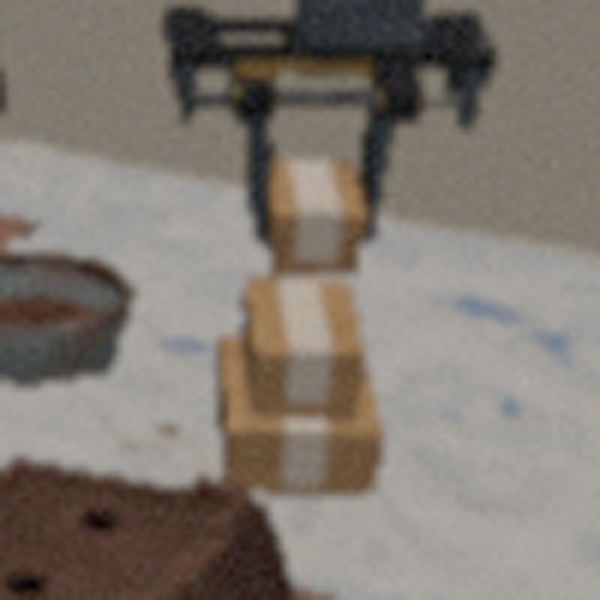

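The crop shows the held small carton (~(315,215)) level above the stack (~(305,340) and (305,440)), with the faces aligned within about 0.5 mm. The gap is about 39.5 mm, so I'll come down 29.5 mm.

Call:
{"name": "jog_arm", "arguments": {
  "deltas": [
    [0.45,[0,0.02,-0.2],[0,0,0]],
    [0.45,[0,0,-0.3],[0,0,0]],
    [0.45,[0,0,-0.28],[0,0,0]],
    [0.45,[0,0,-0.15],[0,0,0]],
    [0.45,[0,0,-0.05],[0,0,0]],
    [0.45,[0,0,0],[0,0,0]],
    [0.45,[0,0,0],[0,0,0]],
    [0.45,[0,0,0],[0,0,0]],
    [0.45,[0,0,0],[0,0,0]]
  ]
}}

```text
time: 20.55
tcp_pos: [0.5237, -0.2973, 0.1164]
eef_rot: [[-0.443, 0.897, 0.0], [0.897, 0.443, -0.0], [-0.0, 0.0, -1.0]]
wrist_force: [-0.7, -0.7, -2.9]
gripper_width: 0.566
grip_force: 25.0
```

```bash
python3 m.py s4
```

```text
20.6 [ 0.5236 -0.2973  0.1163] 26.29 [-4.e-04  2.e-04 -1.e+00] 24.99945044517517
small {'off': np.float64(-0.001), 'dyaw': np.float64(0.46), 'B': array([-0.0225,  0.0226]), 'n': np.int64(73), 'z': array([0.0877, 0.1472]), 'lid': np.float64(0.1453)}
mid {'off': np.float64(-0.0001), 'dyaw': np.float64(-0.0), 'B': array([-0.029 ,  0.0297]), 'n': np.int64(104), 'z': array([0.032 , 0.1139]), 'lid': np.float64(0.0944)}
large {'off': np.float64(-0.0005), 'dyaw': np.float64(0.32), 'B': array([-0.0425,  0.0414]), 'n': np.int64(183), 'z': array([0.0042, 0.0678]), 'lid': np.float64(0.0511)}
```

View pics/s4.png

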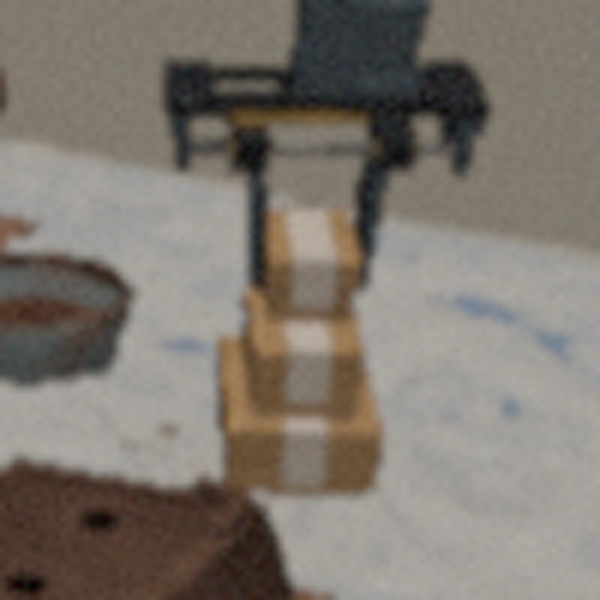

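The small carton hangs level at ~(312,262), centred over the stack at ~(305,360). The lid-to-lid height of 50.9 mm leaves about 10.7 mm of air, so I'm handing in.

```bash
python3 -c "
from workcell import arm
print(arm.hand_in())"
```

```text
the job is handed in; nothing more can be done
None
```

The middle carton is stacked square on the largest one and released, and the small carton is held level and centred above it with about 10.5 mm of air; I handed the job in at 20.6 s, with the judge's result not shown.

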